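# Clamp a blank in the gluing jig with its draw latch

## Robot

A 7-joint arm with a two-finger parallel gripper is mounted at the origin on a cart in front of the work surface, level with it; the furniture and walls round the work are solid. World frame = base frame: x ahead of the robot, y to its left, z up, the work surface at z = 0. Lengths are in m, angles in rad, forces in N, time in s.
With the tool pointing down it reaches from about 0.35 to 0.9 m from the base axis. Payload 7.2 kg.
Tool frame: the origin (TCP) lies between the finger pads; the fingertips stand 22 mm ahead of it and the grasp point (between the pads) lies 3 mm ahead of it (manip.tip_extent is the distance from the TCP to the fingertips, in m); z points along the fingers, y is the line along which they close (so a half turn about z gives the same grasp; the last joint's range is limited). The gripper opens to 88 mm and grips with 3 to 60 N. Pads are 20 mm wide; open, the fingers measure 115 mm over their backs; the gripper's body (75 mm by 178 mm) begins 61 mm behind the grasp point.
Start: joints at [1.273, 0.411, -0.013, 1.596, 0.006, 1.134, -0.082], TCP at [0.142, -0.609, 0.245] pointing down, gripper open.
Joint ranges: [-2.95, 2.95], [-0.29, 1.99], [-1.47, 1.44], [0.14, 2.54], [-1.03, 4.17], [0.13, 1.85], [-2.86, 2.86]. Speed limits (rad/s): [2.39, 2.39, 3.01, 3.01, 3.14, 3.14, 3.14].

## Interface

Orientations are given as a rotation vector (axis times angle).
In Python, from workcell import readout, imaging, manip gives the robot as it stands.
- The arm moves only by the tool apply_moves, never from a script. Its argument "deltas" is a list of rows, each a list of 2 entries, a list of its own where there are three numbers: the shift along the world's x, y, z in m, then the turn about the world's z in rad. A call has 1 to 8 rows; each row shifts and turns the commanded pose from where the row before left it; what a row does not reach is not made up. A row lasts 1/8 s, in which the tool goes at most 62.5 mm and 10.7 degrees, less where a joint would pass 70% of its speed; a pose out of reach is approached as far as the arm can. A call with a gripper value outside its range is refused whole. "claw" is the opening in per cent of the stroke, from 0 (shut) to 100 (fully open), set as the call begins (left out, the last holds). The fingers move at their own pace and stop on an object; "force" is the grip in N (left out, the last holds). Time passes only in rows, so rows that do not move let the fingers close. It gives the time, the measured TCP pose, the force, the opening and the grip force at its end, in the units of the state.
- readout.get_obs(): the state, without advancing time (a new reading comes with each control period).
- imaging.camera(name): name is "scene" or "top" or "wrist"; returns a dict with "frame" (384x512x3 uint8, red, green, blue), "vfov" (degrees; the focal length in pixels is half the picture's height over the tangent of half this angle, whatever the lens; pixels are square), "cx", "cy" (the principal point, pixels), "position" and "attitude" of the camera in the world. Camera axes: x right, y up, looking along -z (the intrinsics and any distortion apply to the point x, -y, -z); pixel columns grow to the right and rows downward; lengths in m; the calibration is good to about 2 mm. The wrist camera is an equidistant fisheye: a pixel r from the principal point sees the ray r / f radians off the axis. A picture is of the moment at which its call begins. There is no depth.
- manip.hand_in(): hands the job in; it is judged then, once.
The state is a dict: "time": time; "joints": joint angles; "qvel": joint speeds; "effort": joint torques, N m; "ee_pos": TCP position; "tcp_rot": TCP orientation; "contact_force": force on the tool from outside, world axes, zero at the start; "torque": the same for the moment, N m; "width": finger opening in m; "gripper_force": force on a finger pad.
Only numpy, scipy, OpenCV 4.12 (cv2) and the standard library are available. Lean on these libraries where they do the work, as an engineer would, in place of code of your own. Each camera call takes 0.05 s, during which the arm holds its last target. There are 200 camera calls.

## Task

Clamp the short pale wood blank in the gluing jig: lay it flat and lengthwise between the two wooden jaws and let go. Then swing the steel loop of the draw latch down over the keeper hook, and after that press the latch's lever fully down over centre so that the blank is held tight. Leave the two longer blanks where they lie.

Things in the scene. Friction and masses are not known exactly. Their poses are not given: they have to be found in the camera images.
- jig: gluing jig, a fixed plywood board 380 x 110 x 12 mm. Origin: centre of its underside; x along its length, from the lever's end (-190) to the sliding jaw's end (+190); z up. 'jig' coordinates are in this frame, mm. Along x: latch bracket -55, keeper about +15, fixed jaw 67 to 81, bed for the blank, sliding jaw. Bed = top of the aluminium carriage plate, z 22, y -30 to 30; rails beside it reach z 20
- fixed_jaw: the fixed wooden jaw, jig x 67 to 81, y -54 to 54, z 24 to 40; origin: centre of its underside, axes as the jig's
- fixed_face (a point): centre of the fixed jaw's clamping face (jig 81, 0, 32), facing +x of the jig; it is fixed
- slide_face (a point): centre of the sliding jaw's clamping face, facing the fixed jaw (jig y 0, z 31); moves with the carriage. This jaw is 16 mm thick, y -28 to 28, z 22 to 40
- carriage (a joint): the carriage (plate, sliding jaw and keeper in one) slides along the jig's x; value = gap between the jaws minus 0.070 m, 0 to 0.016; about 0.005 when it is up against the blank. It slides stiffly (1.5 N) and the latch draws it in.
- keeper (a point): steel keeper hook on the carriage: point in the middle of its post's back face (towards the jaws), at the underside of the lip. Axes as the jig's. Post 24 wide (y), 12 thick; the lip reaches 4 mm beyond the back face to +x, its top is 6 mm above this point. The loop's bar must come down on the +x side of the lip to below this point; a seat plate 22 mm below this point stops it
- lever (a joint): latch lever, rad: 0 = fully down (level, pointing to -x of the jig, away from the jaws), 1.57 = upright, greater = leaning towards the keeper, to 2.2. Friction holds it where it is left. With the loop hooked it takes about 2 to 6 N near its end and snaps over centre at about 0.35 rad; the further it leans to the keeper, the further the loop reaches
- lever_pivot (a point): the lever's hinge axis (along the jig's y), at jig (-55, 0, 44); fixed. The lever is a straight bar, 126 mm long from the pivot, 18 mm wide, 9 mm thick, with a black grip 56 x 22 x 14 mm at its end (75 to 131 mm from the pivot)
- lever_grip (a point): point on the lever's grip, 110 mm from the pivot, on the face to be pressed (upper face when the lever is down; the face towards the keeper when it is upright)
- loop_hinge (a joint): hinge of the loop on the lever, rad; the loop's slope above the jig's +x direction = this value minus lever. Its axis (along y) is 40 mm from the lever pivot and 8 mm off the lever's centre line, on the underside when the lever is down. Friction holds the loop while it is steeper than about 0.75 rad; below that it sinks by its own weight
- loop_bar (a point): middle of the loop's end bar, 114 mm from the loop's hinge. The loop is a U of 8 mm steel rod, 50 mm wide over its side rods (34 mm clear between them), which run from the bar to the hinge; it straddles keeper and lever. The rods are spring loaded and stretch up to 12 mm (4.5 N per mm)
- blank_4: the short pale wood blank, 75 x 26 x 20 mm, about 45 g; origin: centre of its underside, its own y along its 75 mm length. In the jig its length lies along the jig's x.
- blank_2: longer blank, 125 x 22 x 20 mm, length along its own y; not to be moved
- blank_3: longer blank, 140 x 24 x 20 mm, length along its own y; not to be moved
Mind the look-alikes: they are no part of the job. What is shaped like the blank_4 but purple is not meant.

How it is judged:
On the way, in this order (a step that is already met when the one before it is completed fails the run):
1. the short blank lies flat between the jaws, lengthwise, and is let go (x of blank_4 in the frame of fixed_face between 0.035 and 0.049 m and y of blank_4 in the frame of fixed_face between -0.014 and 0.014 m and z of blank_4 in the frame of jig below 0.025 m and angle between the y axis of blank_4 and the x axis of jig, either way round below 0.12 rad and contact force between the fingers and blank_4 below 0.1 N), for 0.2 s.
2. the loop's bar is down behind the keeper, below its lip, with the lever still up (x of loop_bar in the frame of keeper above 0.002 m and z of loop_bar in the frame of keeper below 0 m and value of joint lever above 0.6 rad), for 0.2 s.
At the end, for the whole second after the job is handed in: Lever fully down (within 0.08 rad); loop bar below the keeper's lip, its centre 2 to 8 mm behind the post; short blank flat on the bed (within 3 mm), lengthwise within 0.12 rad, within 14 mm of the jaws' middle, at rest, pressed on the fixed jaw with over 6 N (value of joint lever below 0.08 rad and x of loop_bar in the frame of keeper between 0.002 and 0.008 m and z of loop_bar in the frame of keeper below 0 m and contact force between blank_4 and fixed_jaw above 6 N and y of blank_4 in the frame of fixed_face between -0.014 and 0.014 m and z of blank_4 in the frame of jig below 0.025 m and angle between the y axis of blank_4 and the x axis of jig, either way round below 0.12 rad and linear speed of blank_4 below 0.01 m/s); the robot touches nothing.
It fails at once if one of the longer blanks is moved by more than 30 mm (distance of any of blank_2, blank_3 from where it was at the start of the episode above 0.03 m).
It also fails if it takes over 61 s, if anything falls off the work surface, if the arm or the gripper's body presses on something with over 40 N, if the wrist force passes 120 N, or if a joint passes its speed limit or range.

## Working session

There is one attempt and no reset: what is moved stays moved. The work goes in short steps, Python scripts to look and compute and a tool call to move; the robot and the scene stay as the last step left them, time stands still between calls to the robot, and variables do not carry over. Pictures are saved under pics/ and viewed, at most 10 in all, crops included, and the job is handed in when it is done.

Besides the shell and the picture viewer there is one more tool, called after "Request:" by a JSON object that holds its "op" and its "data", one argument or row to a line. apply_moves: Moves the arm, as the interface text tells. Its arguments: {"type":"object","properties":{"deltas":{"type":"array","items":{"type":"array"}},"claw":{"type":"number"},"force":{"type":"number"}},"required":["deltas"]}

```bash
mkdir -p pics; ls; cat > h.py <<'E'
import numpy as np, cv2
from scipy.spatial.transform import Rotation as R
from workcell import readout, imaging, manip
def cam(name,fn=None):
    c=imaging.camera(name)
    if fn: cv2.imwrite('pics/'+fn,cv2.cvtColor(c['frame'],cv2.COLOR_RGB2BGR))
    return c
def rot(c):
    a=np.array(c['attitude'],float)
    return a if a.shape==(3,3) else R.from_rotvec(a).as_matrix()
def ray(c,u,v,fish=False):
    f=c['frame'].shape[0]/2/np.tan(np.radians(c['vfov'])/2)
    x,y=u-c['cx'],v-c['cy']
    if fish:
        r=np.hypot(x,y);t=r/f;d=np.array([x/r*np.sin(t),-y/r*np.sin(t),-np.cos(t)])
    else: d=np.array([x/f,-y/f,-1])
    return rot(c)@(d/np.linalg.norm(d))
def onz(c,u,v,z,fish=False):
    d=ray(c,u,v,fish);p=np.array(c['position']);return p+d*(z-p[2])/d[2]
def proj(c,P):
    f=c['frame'].shape[0]/2/np.tan(np.radians(c['vfov'])/2)
    q=(np.atleast_2d(P)-np.array(c['position']))@rot(c)
    return np.c_[c['cx']-f*q[:,0]/q[:,2],c['cy']+f*q[:,1]/q[:,2]]
E
python3 - <<'E'
from h import *
import pickle
d={}
for n in('scene','top'):
    c=cam(n,n+'0.png');d[n]=c;print({k:v for k,v in c.items() if k!='frame'})
pickle.dump(d,open('c0.pkl','wb'))
print(readout.get_obs())
a=np.hstack([cv2.imread('pics/top0.png')])
cv2.imwrite('pics/top0b.png',cv2.resize(a,(800,600),interpolation=cv2.INTER_CUBIC))
cv2.imwrite('pics/scene0b.png',cv2.resize(cv2.imread('pics/scene0.png'),(800,600),interpolation=cv2.INTER_CUBIC))
E
```

```text
pics
{'vfov': 42.77400576891352, 'cx': 249.55984602351384, 'cy': 199.4101648327039, 'position': array([0.03707264, 0.77626749, 1.17980404]), 'attitude': array([ 0.29411878, -0.90559002, -2.42107295])}
{'vfov': 49.04342439283543, 'cx': 257.6622584275887, 'cy': 190.13119418151976, 'position': array([ 0.35912912, -0.0346242 ,  1.38959048]), 'attitude': array([ 0.12899884, -0.16393409, -1.54720616])}
{'time': 0.1, 'joints': array([ 1.27281832,  0.41181089, -0.012669  ,  1.59691064,  0.00559787,
        1.13429941, -0.08221765]), 'qvel': array([ 0.00054628, -0.00034425,  0.00093619, -0.00074988, -0.00079624,
        0.00081429,  0.0003547 ]), 'effort': array([ 4.13936010e-03, -5.89100432e+01,  6.44563548e-01, -2.91712135e+01,
       -5.37174626e-02,  1.44639623e-02,  5.59820785e-05]), 'ee_pos': array([ 0.14220232, -0.60819786,  0.24391935]), 'tcp_rot': array([-3.11953076e+00, -3.59931263e-01,  4.26385180e-04]), 'contact_force': array([-0.16420741,  0.44743773,  0.39491984]), 'torque': array([-0.0222475 ,  0.00077138, -0.00322272]), 'gripper_force': 0.0, 'width': 0.08782377285162633}
```

View pics/top0b.png

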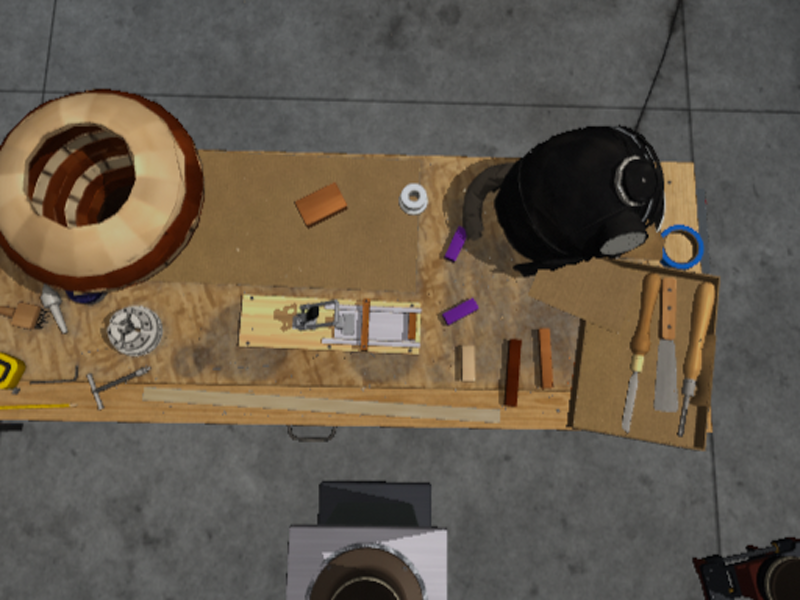

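View pics/scene0b.png

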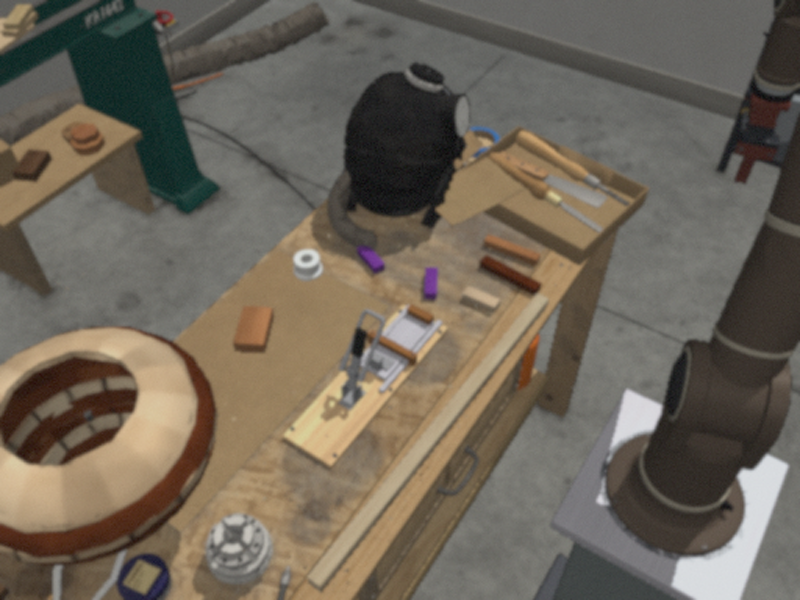

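The top view shows the jig at about (330,325), with its sliding-jaw end to the right (world -y). The pale blank is at (467,363), the long blanks at (512,372) and (545,358), and the purple look-alikes at (455,245) and (460,312). The lever is up and the loop raised, so I'll zoom in to measure them.

```bash
python3 - <<'E'
from h import *
import pickle
d=pickle.load(open('c0.pkl','rb'))
t=cv2.imread('pics/top0.png')[170:270,140:360]
s=cv2.imread('pics/scene0.png')[150:310,170:350]
cv2.imwrite('pics/tc.png',cv2.resize(t,None,fx=3.6,fy=3.6,interpolation=cv2.INTER_CUBIC))
cv2.imwrite('pics/sc.png',cv2.resize(s,None,fx=3.7,fy=3.7,interpolation=cv2.INTER_CUBIC))
k=1/1.5625
for n,u,v,z in[('jA',243,294,.012),('jB',421,302,.012),('jC',420,353,.012),('jD',239,347,.012),('b4',467,363,.02),('b2',512,372,.02),('b3',545,358,.02)]:
    print(n,onz(d['top'],u*k,v*k,z).round(4))
E
```

```text
jA [0.6197 0.2755 0.012 ]
jB [ 0.6103 -0.1027  0.012 ]
jC [ 0.5014 -0.1018  0.012 ]
jD [0.5068 0.2769 0.012 ]
b4 [ 0.4815 -0.1997  0.02  ]
b2 [ 0.4645 -0.2937  0.02  ]
b3 [ 0.495  -0.3635  0.02  ]
```

View pics/tc.png

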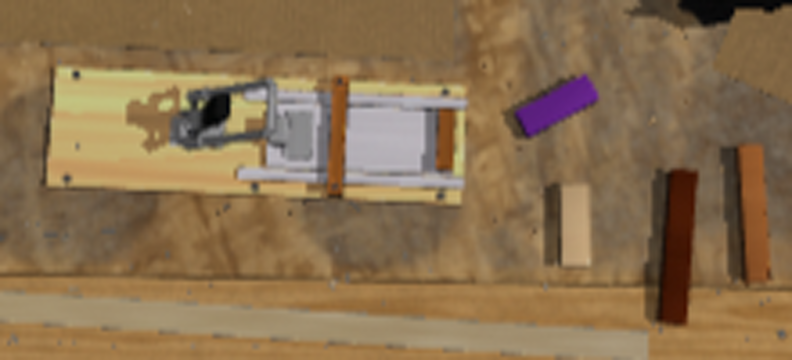

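View pics/sc.png

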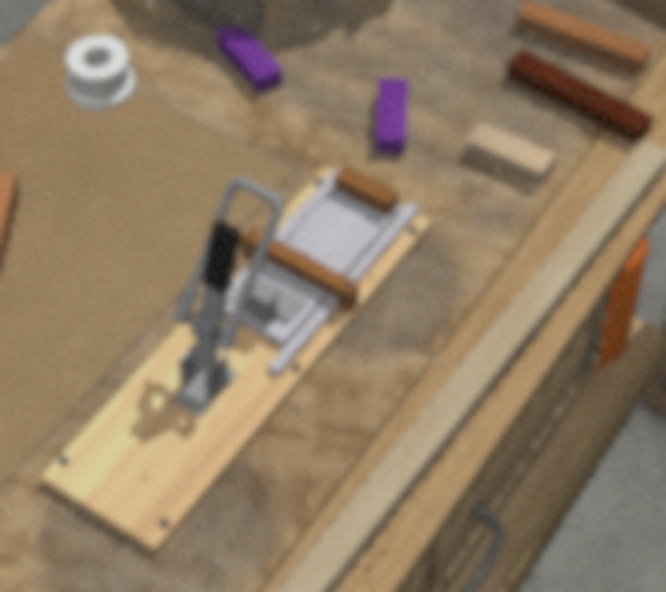

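```bash
cat > fit.py <<'E'
from h import *
import pickle
from scipy.optimize import least_squares
d=pickle.load(open('c0.pkl','rb'))
T=lambda u,v:(140+u/3.6,170+v/3.6)
S=lambda u,v:(170+u/3.7,150+v/3.7)
def J2W(p,P):
    c,s=np.cos(p[2]),np.sin(p[2]);P=np.atleast_2d(P)
    return np.c_[p[0]+c*P[:,0]-s*P[:,1],p[1]+s*P[:,0]+c*P[:,1],P[:,2]]
if __name__=='__main__':
    cor=np.array([[-190,55,12],[190,55,12],[190,-55,12],[-190,-55,12]])/1e3
    jt=np.array([T(54,67),T(466,86),T(461,205),T(46,186)])
    js=np.array([S(328,168),S(429,220),S(152,549),S(42,481)])
    cs=cor[[1,2,3,0]]
    f=lambda p:np.r_[(proj(d['top'],J2W(p,cor))-jt).ravel(),(proj(d['scene'],J2W(p,cs))-js).ravel()]
    r=least_squares(f,[.56,.087,-1.57],loss='soft_l1');p=r.x
    print('jig',p.round(4),r.fun.round(1))
    def mech(th,ph):
        dd=np.array([-np.cos(th),0,np.sin(th)]);un=-np.array([np.sin(th),0,np.cos(th)])
        pv=np.array([-55,0,44.]);h=pv+40*dd+8*un;l=np.array([np.cos(ph),0,np.sin(ph)])
        bar=h+114*l;y=np.array([0,1,0])
        return np.array([bar+21*y,bar-21*y,pv+131*dd])/1e3
    mt=np.array([T(272,85),T(275,140),T(222,100)]);ms=np.array([S(239,185),S(280,204),S(229,226)])
    g=lambda q:np.r_[(proj(d['top'],J2W(p,mech(*q)))-mt).ravel(),(proj(d['scene'],J2W(p,mech(*q)))-ms).ravel()]
    for q0 in([1.6,.9],[2.,.5]):
        q=least_squares(g,q0,loss='soft_l1');print('lever,slope',q.x.round(3),q.fun.round(1))
    print((mech(*q.x)*1e3).round(0))
    b=[onz(d['top'],*T(*c),.02).round(4) for c in[(560,184),(589,184),(592,265),(562,266)]];print('b4',np.array(b),np.mean(b,0))
    # jaw points in jig frame
    w2j=lambda w:np.array([np.cos(p[2])*(w[0]-p[0])+np.sin(p[2])*(w[1]-p[1]),-np.sin(p[2])*(w[0]-p[0])+np.cos(p[2])*(w[1]-p[1])])
    for u,v,z in[(333,77,.04),(347,77,.04),(437,140,.04),(453,140,.04),(283,135,.03),(311,135,.03)]:
        print(u,(w2j(onz(d['top'],*T(u,v),z))*1e3).round(1))
    np.save('jig.npy',p)
    print('b4 target centre world',J2W(p,[[.081+.040,0,.022]]),'yaw jig',p[2])
E
python3 fit.py
```

```text
jig [ 0.558   0.0901 -1.5979] [-0.4 -0.  -0.4  0.1 -0.3  0.  -1.2 -0.  -0.6 -1.   1.3 -0.2  1.1 -0.1
 -0.3 -1.5]
lever,slope [1.884 0.824] [ 0.4 -0.2 -1.3 -1.4 -0.4  1.9  0.1 -1.8  1.5 -0.5 -0.1 -0.1]
lever,slope [1.884 0.824] [ 0.4 -0.2 -1.3 -1.4 -0.4  1.9  0.1 -1.8  1.5 -0.5 -0.1 -0.1]
[[ 27.  21. 168.]
 [ 27. -21. 168.]
 [-15.   0. 169.]]
b4 [[ 0.518  -0.1889  0.02  ]
 [ 0.5185 -0.2153  0.02  ]
 [ 0.4453 -0.2178  0.02  ]
 [ 0.4439 -0.1907  0.02  ]] [ 0.481425 -0.203175  0.02    ]
333 [69.5 52.8]
347 [82.1 53.4]
437 [166.   -0.3]
453 [180.4   0.4]
283 [26.9 -0.8]
311 [52.1  0.4]
b4 target centre world [[ 0.55474559 -0.03083881  0.022     ]] yaw jig -1.597946950323614
```

Request:
{"op": "apply_moves", "data": {
  "deltas": [
    [[0.04, 0.048, -0.008], -0.025],
    [[0.04, 0.048, -0.008], -0.025],
    [[0.04, 0.048, -0.008], -0.025],
    [[0.04, 0.048, -0.008], -0.025],
    [[0.04, 0.048, -0.008], -0.025],
    [[0.04, 0.048, -0.008], -0.025],
    [[0.04, 0.048, -0.008], -0.025],
    [[0.02, 0.02, -0.008], -0.025]
  ],
  "claw": 65,
  "force": 20
}}

```text
time: 1.1
ee_pos: [0.4421, -0.2517, 0.1808]
tcp_rot: [-3.14, -0.053, -0.001]
contact_force: [0.3, -0.4, -0.4]
width: 0.0571
gripper_force: 0.0
```

Request:
{"op": "apply_moves", "data": {
  "deltas": [
    [[0.0393, 0.0485, 0], 0],
    [[0, 0, -0.05], 0],
    [[0, 0, -0.03], 0],
    [[0, 0, 0], 0]
  ]
}}

```text
time: 1.6
ee_pos: [0.4778, -0.2059, 0.099]
tcp_rot: [-3.139, -0.048, 0.008]
contact_force: [0.1, -0.3, -0.6]
width: 0.0575
gripper_force: 0.0
```

```bash
python3 - <<'E'
from h import *
c=cam('wrist','w1.png');print({k:v for k,v in c.items() if k!='frame'})
print(readout.get_obs()['ee_pos'])
E
```

```text
{'vfov': 65.70646984690485, 'cx': 250.41093586715118, 'cy': 194.25059700661575, 'position': array([ 0.54482137, -0.2029485 ,  0.23998898]), 'attitude': array([-0.1995922 ,  0.19833173, -1.53003941])}
[ 0.47890253 -0.20646654  0.10058221]
```

View pics/w1.png

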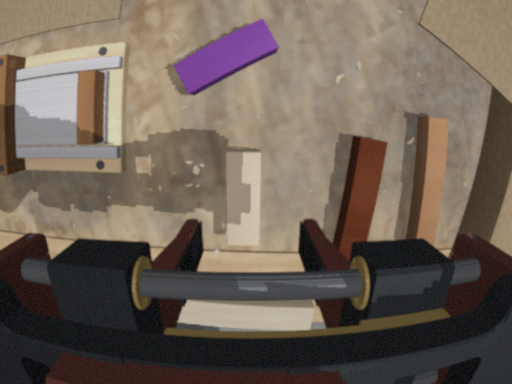

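The wrist picture shows the pale blank's top between the fingers, with corners at about (228,150), (261,151), (258,245) and (228,244). I'll check that against the top-camera estimate.

```bash
python3 - <<'E'
from h import *
c=cam('wrist')
P=np.array([onz(c,*q,.02,True) for q in[(228,150),(261,151),(258,245),(228,244)]]);print(P.round(4),P.mean(0))
P=np.array([onz(c,*q,.04,True) for q in[(24,58),(24,174),(102,72),(103,140),(79,72),(80,143)]]);print(P.round(4))
for i in range(5):print(readout.get_obs()['ee_pos'].round(4),readout.get_obs()['joints'][[0,6]].round(3))
E
```

```text
[[ 0.5222 -0.1868  0.02  ]
 [ 0.5221 -0.2116  0.02  ]
 [ 0.4461 -0.2122  0.02  ]
 [ 0.4461 -0.1877  0.02  ]] [ 0.48412173 -0.19957166  0.02      ]
[[ 0.6053 -0.0117  0.04  ]
 [ 0.5055 -0.0089  0.04  ]
 [ 0.5822 -0.0936  0.04  ]
 [ 0.5315 -0.0947  0.04  ]
 [ 0.5845 -0.0727  0.04  ]
 [ 0.5298 -0.0737  0.04  ]]
[ 0.4797 -0.2068  0.1016] [ 0.486 -1.346]
[ 0.4797 -0.2068  0.1016] [ 0.486 -1.346]
[ 0.4797 -0.2068  0.1016] [ 0.486 -1.346]
[ 0.4797 -0.2068  0.1016] [ 0.486 -1.346]
[ 0.4797 -0.2068  0.1016] [ 0.486 -1.346]
```

Request:
{"op": "apply_moves", "data": {
  "deltas": [
    [[0.003, 0.0045, -0.03], 0],
    [[0, 0, -0.03], 0],
    [[0, 0, -0.015], 0],
    [[0, 0, 0], 0]
  ]
}}

```text
time: 2.2
ee_pos: [0.4825, -0.2024, 0.0263]
tcp_rot: [3.141, 0.046, -0.001]
contact_force: [0.8, -1.2, -0.2]
width: 0.0568
gripper_force: 0.0
```

Request:
{"op": "apply_moves", "data": {
  "deltas": [
    [[0, 0, 0], 0],
    [[0, 0, 0], 0],
    [[0, 0, 0], 0],
    [[0, 0, 0], 0]
  ],
  "claw": 0
}}

```text
time: 2.7
ee_pos: [0.4828, -0.2023, 0.0266]
tcp_rot: [3.141, 0.047, 0.001]
contact_force: [-0.1, -0.2, 3.9]
width: 0.0257
gripper_force: 20.0
```

Request:
{"op": "apply_moves", "data": {
  "deltas": [
    [[0, 0, 0.05], 0],
    [[0, 0, 0.045], 0],
    [[0.012, 0.025, 0], 0.17],
    [[0.012, 0.025, 0], 0.17],
    [[0.012, 0.025, 0], 0.17],
    [[0.012, 0.025, 0], 0.17],
    [[0.012, 0.025, 0], 0.17],
    [[0.012, 0.025, 0], 0.17]
  ]
}}

```text
time: 3.7
ee_pos: [0.5547, -0.0515, 0.1211]
tcp_rot: [2.714, 1.582, -0.0]
contact_force: [0.7, -0.1, -0.1]
width: 0.026
gripper_force: 20.0
```

Request:
{"op": "apply_moves", "data": {
  "deltas": [
    [[0, 0.02, 0], 0.17],
    [[0, 0, 0], 0.17],
    [[0, 0, 0], 0.154],
    [[0, 0, 0], 0],
    [[0, 0, 0], 0]
  ]
}}

```text
time: 4.32
ee_pos: [0.5544, -0.0324, 0.121]
tcp_rot: [-2.255, -2.187, 0.0]
contact_force: [0.7, -0.8, -0.9]
width: 0.026
gripper_force: 20.0
```

Request:
{"op": "apply_moves", "data": {
  "deltas": [
    [[0, 0, -0.03], 0],
    [[0, 0, -0.025], 0],
    [[0, 0, -0.01], 0],
    [[0, 0, -0.007], 0],
    [[0, 0, 0], 0],
    [[0, 0, 0], 0]
  ]
}}

```text
time: 5.08
ee_pos: [0.5549, -0.0322, 0.0498]
tcp_rot: [2.251, 2.19, 0.001]
contact_force: [-0.0, 1.0, 0.1]
width: 0.0258
gripper_force: 20.0
```

Request:
{"op": "apply_moves", "data": {
  "deltas": [
    [[0, 0, -0.001], 0],
    [[0, 0, 0], 0],
    [[0, 0, 0], 0],
    [[0, 0, 0], 0]
  ],
  "claw": 55
}}

```text
time: 5.58
ee_pos: [0.5545, -0.0322, 0.0481]
tcp_rot: [2.251, 2.191, 0.0]
contact_force: [-0.7, 0.6, -0.2]
width: 0.0482
gripper_force: 0.0
```

Request:
{"op": "apply_moves", "data": {
  "deltas": [
    [[0, 0, 0.04], 0],
    [[0, 0, 0.05], 0],
    [[0, 0, 0.05], 0],
    [[0, 0, 0.04], 0],
    [[0, -0.03, 0], 0],
    [[0, 0, 0], 0]
  ]
}}

```text
time: 6.32
ee_pos: [0.5544, -0.0648, 0.2283]
tcp_rot: [2.254, 2.186, -0.001]
contact_force: [-0.5, 0.1, -0.2]
width: 0.0481
gripper_force: 0.0
```

```bash
python3 - <<'E'
from h import *
import pickle
d={}
for n in('scene','top','wrist'): d[n]=cam(n,n+'2.png')
pickle.dump(d,open('c2.pkl','wb'))
t=cv2.imread('pics/top2.png')[180:235,145:280]
w=cv2.imread('pics/wrist2.png')
cv2.imwrite('pics/j2.png',np.vstack([cv2.resize(t,(700,285),interpolation=cv2.INTER_CUBIC),cv2.resize(w[:230],(700,314),interpolation=cv2.INTER_CUBIC)]))
E
```

```text
(no output)
```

View pics/j2.png

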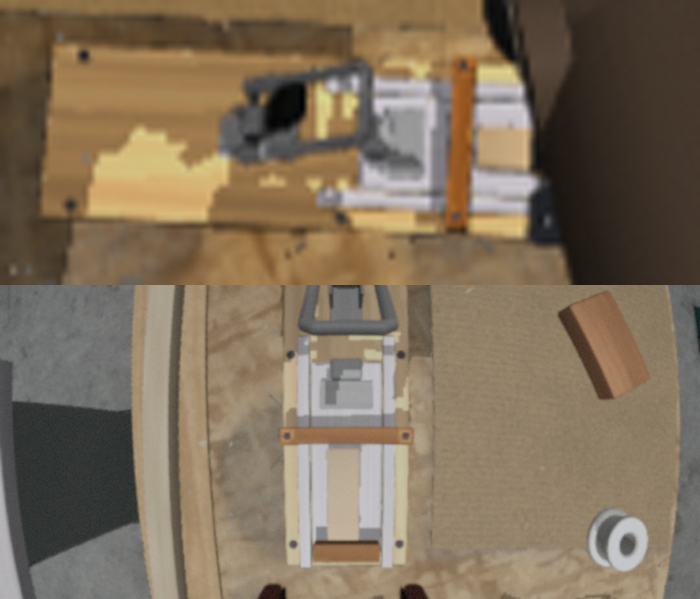

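The blank lies lengthwise between the jaws. In the lower, wrist-camera half the loop's bar is at (348,328), the keeper at (347,370), the fixed jaw at (347,436), and the blank runs from (328,446) to (360,540). I'll triangulate the bar and keeper next.

```bash
python3 - <<'E'
from fit import *
p=np.load('jig.npy');d=pickle.load(open('c2.pkl','rb'))
R0=np.array([[np.cos(p[2]),np.sin(p[2]),0],[-np.sin(p[2]),np.cos(p[2]),0],[0,0,1]])
w2j=lambda w:(R0@(np.asarray(w)-[p[0],p[1],0])*1e3).round(1)
k=512/700
W=lambda u,v:(u*k,(v-285)*230/314)
T2=lambda u,v:(145+u/700*135,180+v/285*55)
def tri(rs):
    A=np.zeros((3,3));b=np.zeros(3)
    for o,dd in rs:
        M=np.eye(3)-np.outer(dd,dd);A+=M;b+=M@o
    return np.linalg.solve(A,b)
w,t=d['wrist'],d['top'];wp,tp=np.array(w['position']),np.array(t['position'])
print('bar',w2j(tri([(wp,ray(w,*W(348,328),True)),(tp,ray(t,*T2(365,103)))])))
for z in(.03,.05,.056,.06):
    print(z,'keeper',[w2j(onz(w,*W(*q),z,True))[:2] for q in[(331,360),(362,360),(331,380),(362,380)]])
print('seat',[w2j(onz(w,*W(*q),.028,True))[:2] for q in[(320,380),(372,408)]])
print('blank',[w2j(onz(w,*W(*q),.042,True))[:2] for q in[(330,446),(360,446),(328,540),(360,540)]])
print('slide',w2j(onz(w,*W(347,543),.04,True)),'fix',w2j(onz(w,*W(347,444),.04,True)))
E
```

```text
bar [ 26.8   0.8 181. ]
0.03 keeper [array([  7.8, -10.1]), array([ 7.7, 15.4]), array([ 25.2, -10.1]), array([25.1, 15.4])]
0.05 keeper [array([12.3, -9.5]), array([12.2, 14.5]), array([28.7, -9.5]), array([28.6, 14.5])]
0.056 keeper [array([13.7, -9.4]), array([13.6, 14.2]), array([29.7, -9.3]), array([29.6, 14.2])]
0.06 keeper [array([14.6, -9.3]), array([14.5, 14. ]), array([30.4, -9.2]), array([30.3, 14. ])]
seat [array([ 24.8, -19.3]), array([48.7, 23.8])]
blank [array([ 81.1, -10.5]), array([81. , 13.3]), array([158.1, -12.5]), array([158. ,  13.9])]
slide [161.1   3.2  40. ] fix [79.4  3.  40. ]
```

Request:
{"op": "apply_moves", "data": {
  "deltas": [
    [[0, 0, 0.025], 0],
    [[0.001, 0.03, 0], 0],
    [[0.001, 0.05, 0], 0],
    [[0.001, 0.045, 0], 0],
    [[0, 0, -0.02], 0],
    [[0, 0, -0.015], 0],
    [[0, 0, 0], 0]
  ],
  "claw": 0
}}

```text
time: 7.35
ee_pos: [0.5566, 0.0624, 0.2166]
tcp_rot: [-2.25, -2.19, 0.004]
contact_force: [0.6, 0.3, 0.3]
width: 0.0004
gripper_force: 0.0
```

Request:
{"op": "apply_moves", "data": {
  "deltas": [
    [[0, -0.002, -0.008], 0],
    [[0, -0.001, -0.006], 0],
    [[0, -0.002, -0.006], 0],
    [[0, -0.003, -0.006], 0],
    [[0, -0.003, -0.006], 0]
  ]
}}

```text
time: 7.98
ee_pos: [0.5578, 0.0505, 0.1861]
tcp_rot: [2.252, 2.189, -0.001]
contact_force: [-0.5, 0.0, 0.3]
width: 0.0003
gripper_force: 0.0
```

Request:
{"op": "apply_moves", "data": {
  "deltas": [
    [[0, -0.003, -0.006], 0],
    [[0, -0.003, -0.006], 0],
    [[0, -0.003, -0.006], 0],
    [[0, -0.003, -0.006], 0],
    [[0, 0, 0], 0]
  ]
}}

```text
time: 8.6
ee_pos: [0.5572, 0.0395, 0.1615]
tcp_rot: [-2.251, -2.191, 0.001]
contact_force: [0.1, 0.5, -0.2]
width: 0.0003
gripper_force: 0.0
```

```bash
python3 - <<'E'
from h import *
s=cam('scene','scene3.png');t=cam('top','top3.png')
a=cv2.imread('pics/scene3.png')[150:310,170:350];b=cv2.imread('pics/top3.png')[175:245,140:290]
cv2.imwrite('pics/v3.png',np.hstack([cv2.resize(a,(420,373),interpolation=cv2.INTER_CUBIC),cv2.resize(b[:,:71],(378,373),interpolation=cv2.INTER_CUBIC)]))
E
```

```text
(no output)
```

View pics/v3.png

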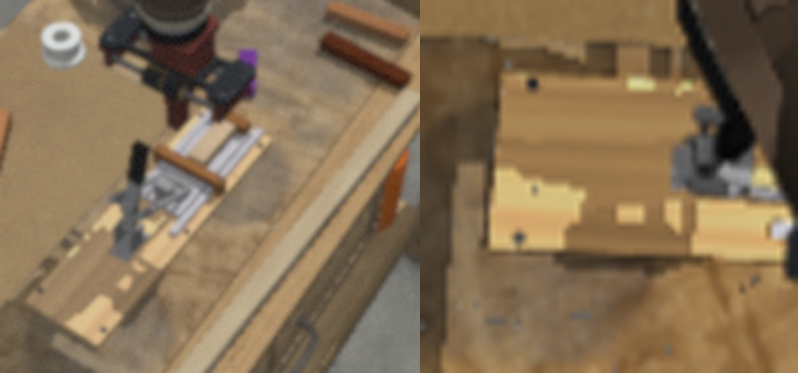

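The loop looks lowered around the keeper at about (165,190) in the left crop, with the lever still up. I'll zoom in and project a model of the mechanism to check.

```bash
python3 - <<'E'
from fit import *
p=np.load('jig.npy')
s=cam('scene','scene3.png')
a=cv2.imread('pics/scene3.png')
x0,y0=205,205;k=8
z=cv2.resize(a[y0:y0+65,x0:x0+75],None,fx=k,fy=k,interpolation=cv2.INTER_CUBIC);z0=z.copy()
def mk(P,col):
    q=(proj(s,J2W(p,np.array(P)/1e3))-[x0,y0]+.5)*k
    cv2.polylines(z,[q.astype(int)],False,col,1)
th=1.884
h=np.array([-50.3,0,84.6])
for zz,col in((28,(0,255,0)),(60,(0,0,255))):
    b=np.array([h[0]+np.sqrt(114**2-(zz-h[2])**2),0,zz]);y=np.array([0,21,0])
    mk([h+y,b+y,b-y,h-y],col)
mk([[-55,0,44],[-55+131*.308,0,44+131*.951]],(255,0,0))
cv2.imwrite('pics/z3.png',np.vstack([z0])[:, :]); cv2.imwrite('pics/z3m.png',np.hstack([cv2.resize(z0,(400,347)),cv2.resize(z,(400,347))]))
E
```

```text
(no output)
```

View pics/z3m.png

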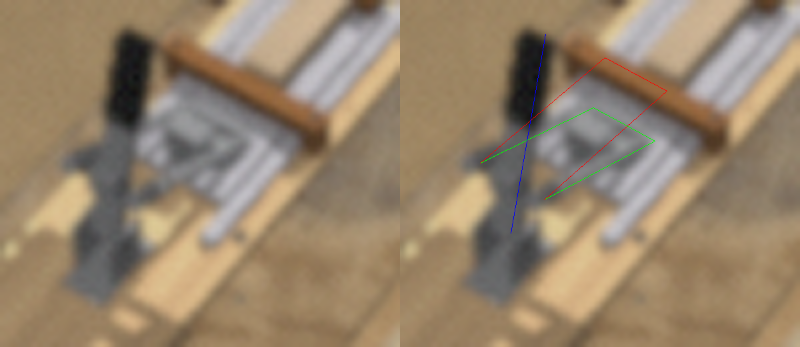

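The loop's bar has come down around the keeper (block at about (190,130), bar end near (240,150)). Next I push the lever's grip back along its arc.

Request:
{"op": "apply_moves", "data": {
  "deltas": [
    [[0, 0.02, 0.0095], 0],
    [[0, 0.02, 0], 0],
    [[0.001, 0.02, 0], 0],
    [[0.001, 0.018, 0], 0],
    [[0, 0.018, 0], 0],
    [[0, 0, 0], 0]
  ]
}}

```text
time: 9.5
ee_pos: [0.5591, 0.1382, 0.1715]
tcp_rot: [-2.247, -2.194, -0.001]
contact_force: [-0.0, -0.7, 0.2]
width: 0.0006
gripper_force: 0.0
```

Request:
{"op": "apply_moves", "data": {
  "deltas": [
    [[0, 0.009, -0.001], 0],
    [[0, 0.009, -0.001], 0],
    [[0, 0.01, -0.003], 0],
    [[0.001, 0.01, -0.003], 0],
    [[0, 0.009, -0.005], 0],
    [[0, 0.009, -0.005], 0],
    [[0, 0, 0], 0]
  ]
}}

```text
time: 10.38
ee_pos: [0.56, 0.1929, 0.153]
tcp_rot: [-2.249, -2.192, 0.0]
contact_force: [-0.4, -0.0, 0.2]
width: 0.0003
gripper_force: 0.0
```

```bash
python3 - <<'E'
from h import *
w=cam('wrist','w4.png');s=cam('scene','s4.png')
a=cv2.imread('pics/w4.png');b=cv2.imread('pics/s4.png')[190:280,185:305]
cv2.imwrite('pics/v4.png',np.hstack([cv2.resize(a[:,100:400],(390,500)),cv2.resize(b,(400,300),interpolation=cv2.INTER_CUBIC)[:, :] if False else cv2.copyMakeBorder(cv2.resize(b,(400,300),interpolation=cv2.INTER_CUBIC),0,200,0,0,cv2.BORDER_CONSTANT)]))
E
```

```text
(no output)
```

View pics/v4.png

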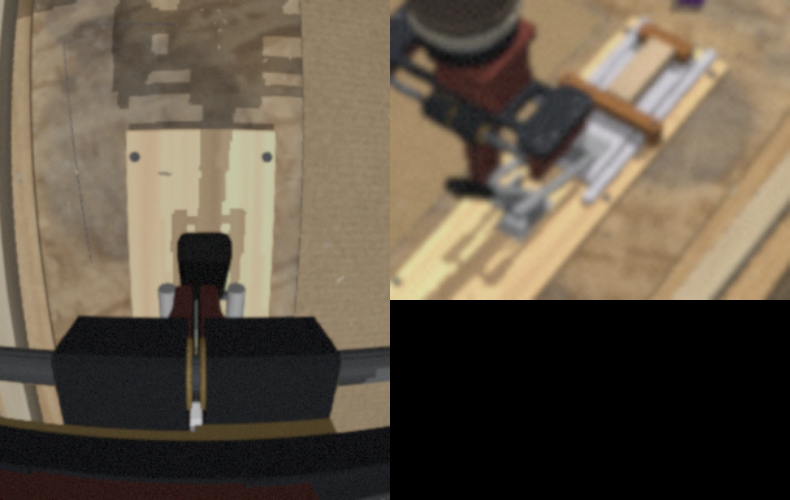

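The wrist view shows the grip tilted back under the fingertips at (203,255) with the loop still running to the keeper. I carry on down the arc.

Request:
{"op": "apply_moves", "data": {
  "deltas": [
    [[0, 0.01, -0.007], 0],
    [[0, 0.009, -0.007], 0],
    [[0, 0.007, -0.008], 0],
    [[0, 0.006, -0.0085], 0],
    [[0, 0.004, -0.007], 0],
    [[0, 0.003, -0.007], 0]
  ]
}}

```text
time: 11.22
ee_pos: [0.5603, 0.2316, 0.1086]
tcp_rot: [-2.25, -2.191, -0.001]
contact_force: [0.9, 1.0, 1.1]
width: 0.0009
gripper_force: 0.2
```

Request:
{"op": "apply_moves", "data": {
  "deltas": [
    [[0, 0.003, -0.008], 0],
    [[0, 0.002, -0.008], 0],
    [[0, 0.002, -0.01], 0],
    [[0, 0.001, -0.01], 0],
    [[0, 0, -0.003], 0],
    [[0, 0, 0], 0]
  ]
}}

```text
time: 11.98
ee_pos: [0.5605, 0.2389, 0.0729]
tcp_rot: [2.25, 2.19, 0.0]
contact_force: [-9.9, -6.0, 28.5]
width: 0.0002
gripper_force: 14.6
```

Request:
{"op": "apply_moves", "data": {
  "deltas": [
    [[0, 0, 0.02], 0],
    [[0, 0, 0.05], 0],
    [[0, 0, 0.05], 0],
    [[-0.03, 0, 0.05], 0],
    [[-0.05, 0, 0.02], 0],
    [[-0.05, 0, 0], 0],
    [[-0.05, 0, 0], 0],
    [[0, 0, 0], 0]
  ]
}}

```text
time: 12.98
ee_pos: [0.3778, 0.239, 0.2606]
tcp_rot: [2.246, 2.193, -0.0]
contact_force: [0.7, -0.6, 0.1]
width: 0.0004
gripper_force: 0.0
```

```bash
python3 - <<'E'
from h import *
s=cam('scene','s5.png');t=cam('top','t5.png')
b=cv2.imread('pics/s5.png')[190:280,175:305];a=cv2.imread('pics/t5.png')[175:240,145:285]
cv2.imwrite('pics/v5.png',np.vstack([cv2.resize(a,(560,260),interpolation=cv2.INTER_CUBIC),cv2.resize(b,(560,340),interpolation=cv2.INTER_CUBIC)]))
print(readout.get_obs()['contact_force'])
E
```

```text
[ 0.91868798 -0.65195885 -0.0053118 ]
```

View pics/v5.png

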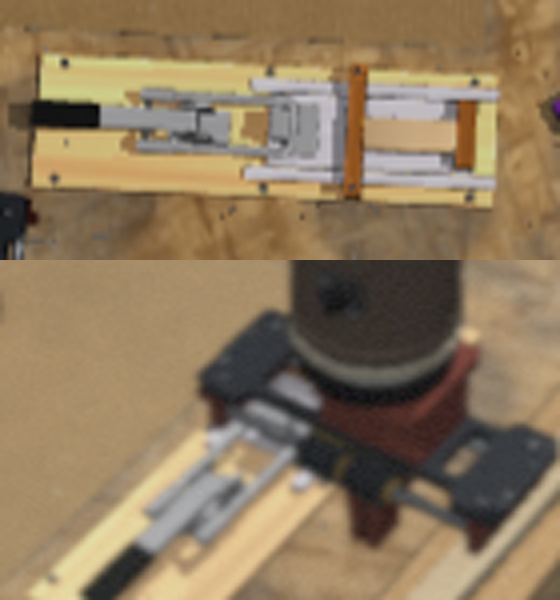

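The lever is level (grip at (65,115)), the loop is hooked around the keeper at (285,125), and the blank sits tight between the fixed jaw at (357,130) and the sliding jaw at (465,133). The robot is clear, so I'm handing in.

```bash
python3 -c "
from workcell import manip
print(manip.hand_in())"
```

```text
the job is handed in; nothing more can be done
None
```

The short pale blank is in the jig with the loop hooked over the keeper and the lever pressed fully down; I checked this in the last pictures (the clamping force was not measured) and handed the job in, but got no verdict back.

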